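Clamp a print block in the quick-release desk vise

TASK

Clamp the printing block that stands in the desk vise: squeeze the vise's quick-release lever against the lug beside it and, keeping it squeezed, slide the front jaw up until the block is pressed against the rear jaw, and let the lever go. Then swing the screw's bar handle over past upright, well to its other side, so that the block is held tight, and leave it standing in the vise.

Things in the scene. Friction and masses are not known exactly. Their poses are not given: they have to be found in the camera images.
- vise: Grey steel vise fixed to the desk, 330 x 110. Origin: centre of its bed, at desk height; x points along the jaw travel, closing direction (front jaw to rear jaw), z up. Fixed rear jaw: clamping face at vise x = +100 mm, 90 wide, top at z = 100. Slide bar between the jaws: top at z = 30. Only the block standing in this vise is to be clamped, not the spare one on the desk.
- front_jaw: Sliding front jaw plate, 90 wide, 20 thick, top at z = 96 mm. Origin: on its clamping face's centre line, at desk height; axes parallel to the vise's. Jaw opening = 100 mm minus its vise x. It rides on a carriage that slides along vise x with about 2 N while the lever is held squeezed; let go, a tooth drops into a 4 mm pitch rack (the jaw may settle up to 3 mm) and locks it.
- squeeze (a point): On the carriage: centre of the pair of upright steel plates to squeeze, z = 95 mm. Both 30 wide (vise y), rising from z = 70 to about 120: a dark fixed lug 10 thick on the jaw side, the 8 thick release lever on the other. 40 mm over the outside along vise x; squeezed along x from above they shrink to 26 to 29. 40 mm free between lug and jaw plate, 50 mm between lever and screw bar.
- lever (a joint): Angle of the release lever (rad): about 0 = released, jaw locked; grows as it is squeezed towards the lug; stop at 0.22; jaw free above about 0.12. Hinged along vise y at z = 32 mm. A spring returns it; squeezing takes 8 to 12 N at z = 95 mm.
- hub (a point): On the carriage: where the bar handle meets the screw's axis, z = 55 mm; the axis lies along vise x. Round hub 26 thick. The single bar, a steel rod 10 thick with a 16 mm ball end, reaches 70 mm out from here and turns square to vise x.
- screw (a joint): Screw angle (rad), 0 to 1.3. At 0 the bar leans 0.4 rad from upright to vise +y, at 0.4 upright, at 1.3 leans 0.9 to -y. Pushing the bar to -y tightens: the jaw plate advances 5 mm per rad on the carriage; it is sprung and grips with 15 to 25 N once it meets the block, so the bar can be swung over to its stop. Friction holds it where left. It takes 4 to 12 N pushed 30 mm above the axis.
- block: Wooden printing block with a grey lino face, 25 thick (its x) x 70 wide (y) x 85 high, 110 g, standing on the vise's slide bar between the jaws. Origin: centre of its underside; z up; the lino face looks to the front jaw. It starts loose, 0 to 8 mm from the rear jaw.
Things that resemble listed ones, but are neither listed nor needed, are in the scene too. What is meant by the block is not green, and is the smaller of those in its own colour.

How it is judged:
By the outcome, as a careful person would: the job done as asked, in the order asked, and still so for the second after the job is handed in, with the robot touching nothing.
It also fails if it takes over 48 s, if anything falls off the work surface, if the arm or the gripper's body presses on something with over 40 N, if the wrist force passes 120 N, or if a joint passes its speed limit or range.

ROBOT

A 7-joint arm with a two-finger parallel gripper is mounted at the origin on the work surface. World frame = base frame: x ahead of the robot, y to its left, z up, the work surface at z = 0. Lengths are in m, angles in rad, forces in N, time in s.
With the tool pointing down it reaches from about 0.4 to 0.9 m from the base axis. Payload 5.6 kg.
Tool frame: the origin (TCP) lies between the finger pads; the fingertips stand 19 mm ahead of it and the grasp point (between the pads) is the TCP (env.tips_ahead is the distance from the TCP to the fingertips, in m); z points along the fingers, y is the line along which they close (so a half turn about z gives the same grasp; the last joint's range is limited). The gripper opens to 92 mm and grips with 3 to 60 N. Pads are 20 mm wide; open, the fingers measure 128 mm over their backs; the gripper's body (75 mm by 189 mm) begins 69 mm behind the grasp point.
Start: joints at [1.116, 0.468, -0.012, 1.603, 0.006, 1.071, -0.056], TCP at [0.26, -0.596, 0.196] pointing down, gripper open.
Joint ranges: [-2.53, 2.53], [-0.31, 2.02], [-1.57, 1.55], [0.28, 2.44], [-1.29, 4.43], [0.15, 1.84], [-2.92, 2.92]. Speed limits (rad/s): [2.57, 2.57, 3.14, 3.14, 3.14, 3.14, 3.14].

INTERFACE

Orientations are given as [roll, pitch, yaw] about the fixed x, y, z axes, in that order (R = Rz(yaw) Ry(pitch) Rx(roll)).
In Python, from cell import env, hand, solver, snapshot, ticket gives the robot as it stands. The module is installed in compiled form; this text tells all that it offers. Calls block until the motion is done:
- env.move_to(position, orientation): joint-space move of the TCP to a pose.
- env.servo_line(position, rotation=None, speed=0.15, max_force=None): straight line of the TCP; rotation=None keeps the orientation; speed is the mean speed in m/s. With max_force (N) it stops when the force on the tool has changed by that much, and returns True; else False.
- env.goto_joints(angles): joint-space move.
- hand.move_gripper(opening, strength=None): opening from 0.0 (shut) to 1.0 (fully open); strength is the grip in N (None keeps the last); returns when the fingers have stopped.
- env.wait(seconds).
- solver.ik(position, orientation): joint angles nearest the present ones, or None.
- env.sense(): the state.
- snapshot(name): name is "side" or "top" or "wrist"; returns a dict with "pixels" (480x640x3 uint8, red, green, blue), "mtx" (3x3 intrinsics, pixels), "T" (4x4, takes a point from camera to world coordinates). Camera axes: x right, y up, looking along -z (the intrinsics and any distortion apply to the point x, -y, -z); pixel columns grow to the right and rows downward; lengths in m; the calibration is good to about 2 mm. The wrist camera is an equidistant fisheye: a pixel r from the principal point sees the ray r / f radians off the axis. A picture is of the moment at which its call begins. There is no depth.
A pose or a line that the arm cannot do raises env.IKError and nothing moves.
- ticket.hand_in(): hands the job in; it is judged then, once.
The state is a dict: "clock": time; "joint_positions": joint angles; "joint_vel": joint speeds; "joint_torque": joint torques, N m; "tcp_pos": TCP position; "ee_rot": TCP orientation; "wrist_force": force on the tool from outside, world axes, zero at the start; "wrist_torque": the same for the moment, N m; "finger_gap": opening from 0.0 (shut) to 1.0 (fully open); "finger_force": force on a finger pad.
Only numpy, scipy, OpenCV 4.12 (cv2) and the standard library are available. Lean on these libraries where they do the work, as an engineer would, in place of code of your own. Each camera call takes 0.05 s, during which the arm holds its last target. There are 200 camera calls.

## Working session

There is one attempt and no reset: what is moved stays moved. The work goes in short steps, each a Python script; the robot and the scene stay as the last script left them, time stands still between calls to the robot, and variables do not carry over. Pictures are saved under pics/ and viewed, at most 10 in all, crops included, and the job is handed in when it is done.

```bash
mkdir -p pics; python3 - <<'E'
from cell import env,snapshot
import cv2,numpy as np
for n in("top","side"):
    s=snapshot(n); cv2.imwrite(f"pics/{n}0.png",s["pixels"][...,::-1]); print(n,s["mtx"].tolist(),s["T"].round(4).tolist())
print(env.sense()["ee_rot"],env.sense()["clock"])
E
```

```text
top [[534.1714181382825, 0.0, 312.5914725172809], [0.0, 534.1714181382825, 232.98371076721307], [0.0, 0.0, 1.0]] [[0.0208, 0.9827, -0.1842, 0.3664], [-0.9995, 0.025, 0.0204, 0.0554], [0.0247, 0.1837, 0.9827, 0.9241], [0.0, 0.0, 0.0, 1.0]]
side [[481.6232024504982, 0.0, 315.13767389049633], [0.0, 481.6232024504982, 232.58598707917616], [0.0, 0.0, 1.0]] [[0.9546, 0.1527, -0.2559, 0.3181], [-0.298, 0.4777, -0.8265, -0.5653], [-0.004, 0.8652, 0.5015, 0.4512], [0.0, 0.0, 0.0, 1.0]]
[-3.14008417e+00  1.14784352e-04  4.11735141e-01] 0.1
```

View pics/top0.png

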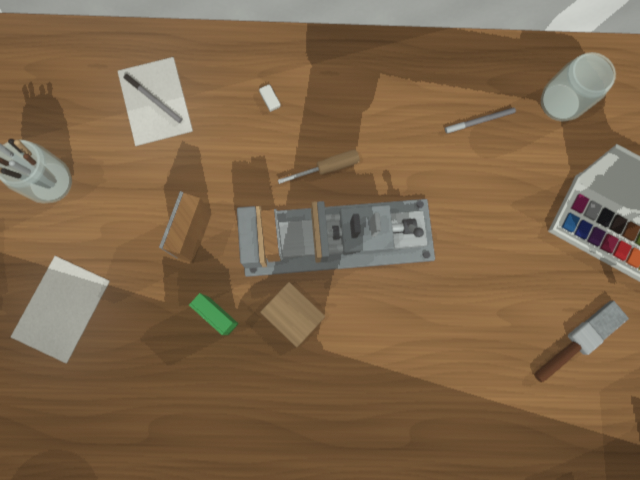

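View pics/side0.png

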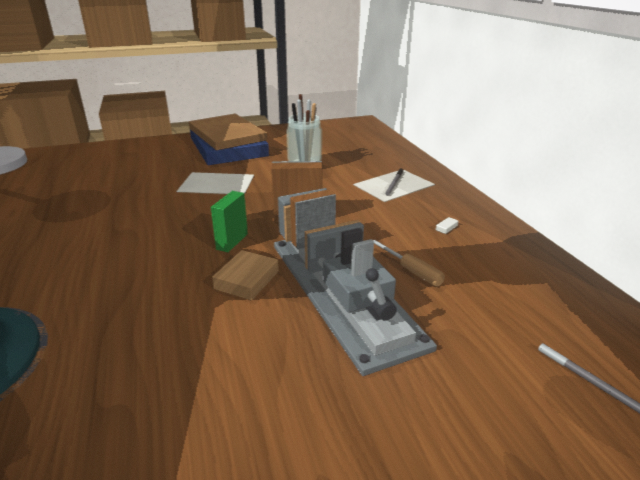

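The top view shows the vise at about (335,237), closing direction towards image left (world +y). The block stands at (262,235), the front jaw at (320,230), the lever and lug at (345,230) and the bar ball at (415,230). The side view agrees, with the lino face at (315,220). I'll zoom in.

```bash
cat > h.py <<'E'
import numpy as np,cv2
def ray(s,u,v,z):
    """world point on plane z seen at pixel (u,v) of a pinhole camera"""
    d=s["T"][:3,:3]@np.array([(u-s["mtx"][0,2])/s["mtx"][0,0],-(v-s["mtx"][1,2])/s["mtx"][1,1],-1])
    o=s["T"][:3,3]; return o+d*(z-o[2])/d[2]
E
python3 - <<'E'
import cv2,pickle
from cell import snapshot
from h import *
for n in("top","side"):
    s=snapshot(n); pickle.dump(s,open(n+".pkl","wb"))
a=cv2.imread("pics/top0.png")[190:285,230:445]; b=cv2.imread("pics/side0.png")[180:375,265:445]
cv2.imwrite("pics/topz.png",cv2.resize(a,None,fx=3.7,fy=3.7,interpolation=cv2.INTER_CUBIC))
cv2.imwrite("pics/sidez.png",cv2.resize(b,None,fx=3,fy=3,interpolation=cv2.INTER_CUBIC))
E
```

```text
(no output)
```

View pics/topz.png

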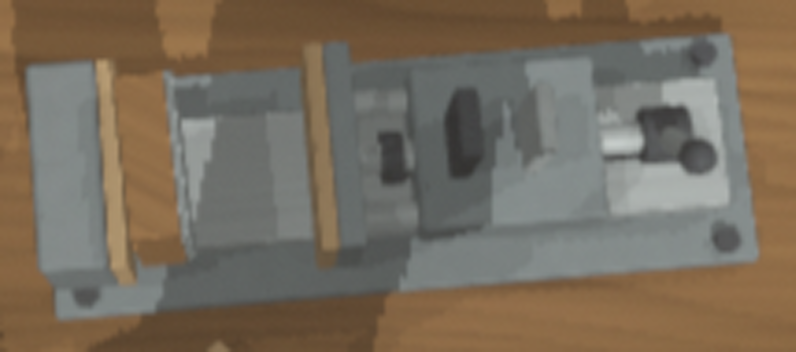

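View pics/sidez.png

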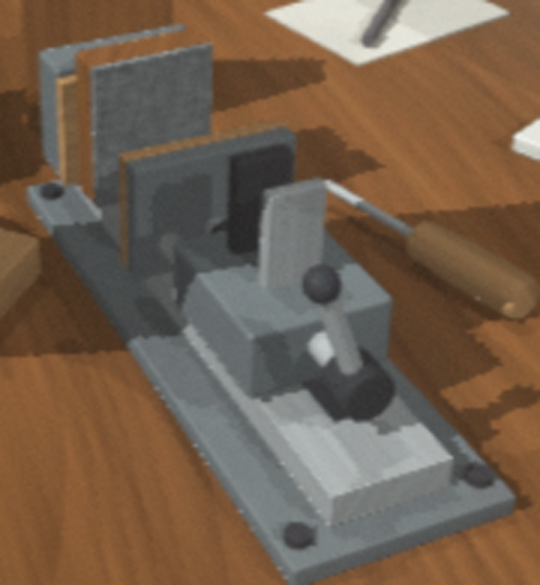

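The zooms show the tan front-jaw liner at topz (315,150), the dark lug at (463,132), the lever at (545,118), the hub at (665,133) and the ball at (697,155). The ball leans to vise +y, towards the robot.

```bash
python3 - <<'E'
import pickle
from h import *
s=pickle.load(open("top.pkl","rb")); d=pickle.load(open("side.pkl","rb"))
T=lambda u,v,z:ray(s,230+u/3.7,190+v/3.7,z); S=lambda u,v,z:ray(d,265+u/3,180+v/3,z)
P=dict(rjA=T(112,60,.1),rjB=T(132,281,.1),fjA=T(305,44,.096),fjB=T(320,265,.096),bedA=T(730,35,.012),bedB=T(757,260,.012),bedC=T(57,318,.012),
 lug=T(463,128,.120),lever=T(543,115,.120),ball=T(697,155,.055+.07*np.cos(.4)),hub=T(665,130,.06),
 blkA=T(170,72,.115),blkB=T(188,255,.115), sball=S(322,284,.055+.07*np.cos(.4)),slevL=S(262,195,.12),slevR=S(326,182,.12),slugR=S(293,147,.12),slugL=S(230,152,.12),sfjA=S(296,132,.096),sfjB=S(122,157,.096),sblkA=S(212,45,.115),sblkB=S(90,66,.115))
for k,p in P.items(): print(k,p.round(4))
f=lambda a,b:np.linalg.norm((P[a]-P[b])[:2]).round(4)
print(f("rjA","rjB"),f("fjA","fjB"),f("bedA","bedB"),f("bedB","bedC"))
for a,b in(("rjA","rjB"),("fjA","fjB"),("bedA","bedB"),("blkA","blkB")):
    e=P[a]-P[b];print(np.degrees(np.arctan2(e[1],e[0])))
e=P["bedC"]-P["bedB"];print(np.degrees(np.arctan2(e[1],e[0]))-90)
E
```

```text
rjA [0.5618 0.1219 0.1   ]
rjB [0.4671 0.1098 0.1   ]
fjA [0.572  0.0395 0.096 ]
fjB [0.4763 0.0312 0.096 ]
bedA [ 0.6028 -0.1651  0.012 ]
bedB [ 0.4947 -0.1757  0.012 ]
bedC [0.4599 0.1495 0.012 ]
lug [ 0.5319 -0.0265  0.12  ]
lever [ 0.5383 -0.0599  0.12  ]
ball [ 0.5231 -0.1243  0.1195]
hub [ 0.5457 -0.1234  0.06  ]
blkA [0.5537 0.0962 0.115 ]
blkB [0.4766 0.0862 0.115 ]
sball [ 0.5225 -0.1349  0.1195]
slevL [ 0.5239 -0.0653  0.12  ]
slevR [ 0.5549 -0.0636  0.12  ]
slugR [ 0.5529 -0.03    0.12  ]
slugL [ 0.5236 -0.0255  0.12  ]
sfjA [0.5772 0.0225 0.096 ]
sfjB [0.4863 0.0251 0.096 ]
sblkA [0.557  0.0938 0.115 ]
sblkB [0.4881 0.0895 0.115 ]
0.0955 0.0961 0.1086 0.3271
7.242641668660457
4.975710033398101
5.6317703394938015
7.381487810398559
6.111047414751411
```

```bash
cat >> h.py <<'E'
YAW=0.105; ORI=[np.pi,0,YAW]
VX=np.array([-np.sin(YAW),np.cos(YAW),0]); VY=np.array([-np.cos(YAW),-np.sin(YAW),0])
def fish(s,p):
    c=s["T"][:3,:3].T@(np.asarray(p)-s["T"][:3,3]); c=c*[1,-1,-1]
    r=np.hypot(c[0],c[1]); k=np.arctan2(r,c[2])*s["mtx"][0,0]/r
    return s["mtx"][:2,2]+k*c[:2]
def fray(s,u,v,z):
    q=(np.array([u,v])-s["mtx"][:2,2])/s["mtx"][0,0]; r=np.hypot(*q)+1e-9
    d=s["T"][:3,:3]@np.array([np.sin(r)*q[0]/r,-np.sin(r)*q[1]/r,-np.cos(r)])
    o=s["T"][:3,3]; return o+d*(z-o[2])/d[2]
SQ=np.array([.536,-.044,0])
E
python3 - <<'E'
from cell import env,hand,snapshot
from h import *
import pickle
env.move_to(SQ+[0,0,.24],ORI); 
s=snapshot("wrist"); pickle.dump(s,open("w1.pkl","wb"))
for p in ([.5365,-.027,.12],[.537,-.061,.12],[.523,-.13,.119]): print(fish(s,p).round(1))
cv2.imwrite("pics/w1.png",s["pixels"][...,::-1]); print(env.sense()["clock"],env.sense()["tcp_pos"],s["mtx"][0,0])
E
```

```text
[294.3 231.8]
[334.2 235.3]
[409.5 258.5]
2.4583 [ 0.53599835 -0.04510275  0.23987089] 371.64829954431775
```

View pics/w1.png

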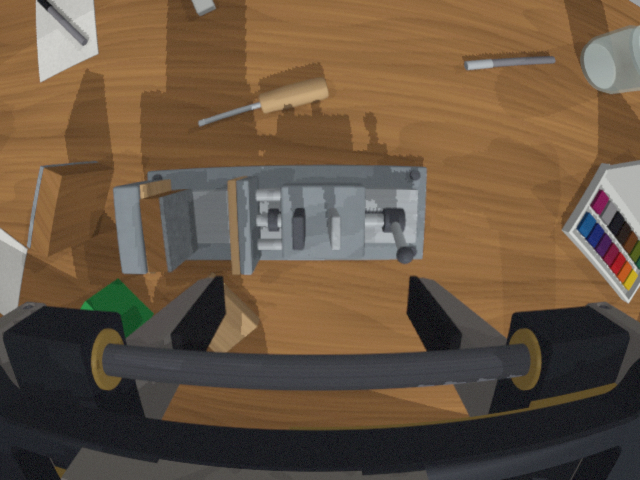

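The wrist view shows the jaws square to the image, so the yaw is good. The lug is at (299,228), the lever at (336,231), the ball at (405,255), the front jaw at (243,226), and the block top and lino at about (145–195,225).

```bash
python3 - <<'E'
import pickle
from h import *
s=pickle.load(open("w1.pkl","rb"))
for n,u,v,z in(("lugL",293,228,.12),("lugR",305,228,.12),("levL",332,231,.12),("levR",340,231,.12),("ball",405,255,.1195),("jawR",256,226,.096),("jawL",229,226,.096),("hub",394,220,.06)): print(n,fray(s,u,v,z).round(4))
im=s["pixels"][140:300,90:440,::-1]; cv2.imwrite("pics/w1z.png",cv2.resize(im,None,fx=2.2,fy=2.2,interpolation=cv2.INTER_CUBIC))
E
```

```text
lugL [ 0.5397 -0.0256  0.12  ]
lugR [ 0.5407 -0.0357  0.12  ]
levL [ 0.5405 -0.0587  0.12  ]
levR [ 0.5412 -0.0655  0.12  ]
ball [ 0.5259 -0.1252  0.1195]
jawR [0.5333 0.0095 0.096 ]
jawL [0.5308 0.0349 0.096 ]
hub [ 0.5466 -0.1245  0.06  ]
```

View pics/w1z.png

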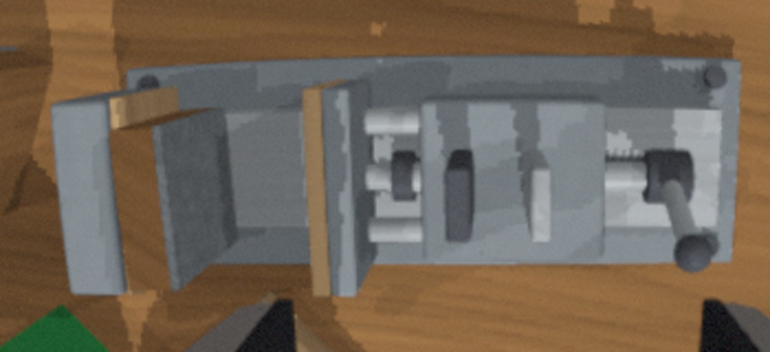

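```bash
python3 - <<'E'
from cell import env,hand
from h import *
def st(t): s=env.sense(); print(t,round(s["clock"],2),s["tcp_pos"].round(4),s["wrist_force"].round(1),round(float(s["finger_gap"])*92,1),np.round(s["finger_force"],1))
P=np.array([.539,-.0455,0])
hand.move_gripper(.64,20)
p=P+VX*.003
env.servo_line(p+[0,0,.15],speed=.15); st("hi")
print(env.servo_line(p+[0,0,.097],speed=.06,max_force=6)); st("down")
env.servo_line(P+VX*.0055+[0,0,.097],speed=.03,max_force=6); st("shift")
hand.move_gripper(0.2,20); st("squeezed")
E
```

```text
hi 3.85 [ 0.5393 -0.0424  0.1506] [-0.3  0.3  0.7] 59.0 0.0
False
down 4.88 [ 0.539  -0.0425  0.0973] [0.  0.6 0.4] 59.0 0.0
shift 5.13 [ 0.5386 -0.0398  0.0973] [ 0.1  0.6 -0.4] 58.9 0.0
squeezed 5.79 [ 0.5385 -0.0392  0.0971] [0.3 1.7 0.4] 20.5 19.1
```

```bash
cat >> h.py <<'E'
def st(t):
    from cell import env
    s=env.sense(); print(t,round(s["clock"],2),s["tcp_pos"].round(4),s["wrist_force"].round(1),round(float(s["finger_gap"])*92,1),np.round(s["finger_force"],1))
E
python3 - <<'E'
from cell import env,hand,snapshot
from h import *
p=env.sense()["tcp_pos"]
print(env.servo_line(p+VX*.012,speed=.025,max_force=8)); st("slide")
s=snapshot("side")["pixels"][180:375,265:445,::-1]
cv2.imwrite("pics/s2.png",cv2.resize(s,None,fx=3,fy=3,interpolation=cv2.INTER_CUBIC))
E
```

```text
False
slide 6.45 [ 0.5371 -0.0265  0.0971] [-0.5  0.4  1.7] 20.3 19.1
```

View pics/s2.png

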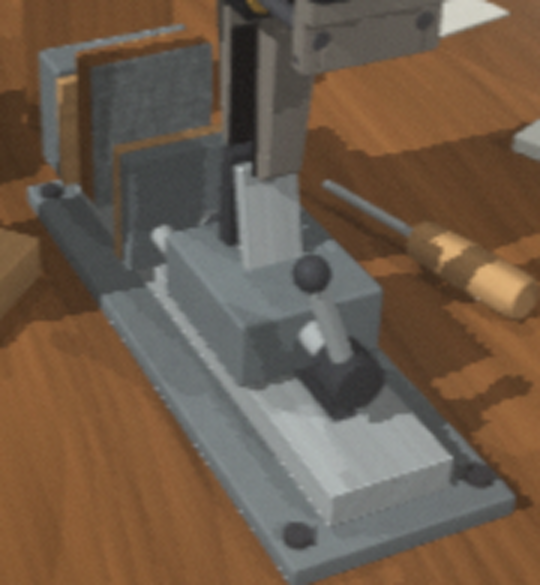

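The side view shows the fingers gripping lug and lever at (255,180), and the carriage has moved the 12 mm with the hand. I'll continue until the jaw meets resistance.

```bash
python3 - <<'E'
from cell import env,hand,snapshot
from h import *
p=env.sense()["tcp_pos"]
print(env.servo_line(p+VX*.065,speed=.03,max_force=10)); st("slide")
q=env.sense()["tcp_pos"]; print(((q-p)@VX).round(4)); env.wait(.3); st("held")
s=snapshot("side")["pixels"][180:375,265:445,::-1]
cv2.imwrite("pics/s3.png",cv2.resize(s,None,fx=3,fy=3,interpolation=cv2.INTER_CUBIC))
E
```

```text
True
slide 8.02 [0.5319 0.0216 0.097 ] [ 0.4 -1.1  4.6] 20.6 18.9
0.0484
held 8.32 [0.5318 0.0215 0.097 ] [1.5 0.7 5.5] 20.2 19.0
```

View pics/s3.png

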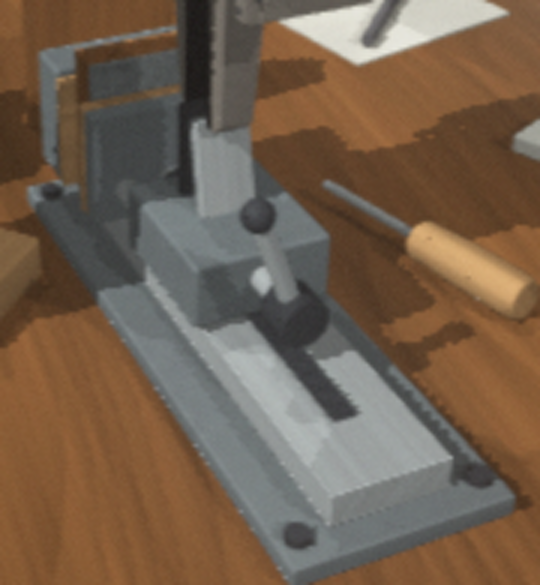

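The jaw is at or near the block (front jaw edge at (90,150)). The static force is low, so the stop may have been a bump. I'll press further.

```bash
python3 - <<'E'
from cell import env,hand,snapshot
from h import *
for i in range(6):
    p=env.sense()["tcp_pos"]
    r=env.servo_line(p+VX*.003,speed=.015,max_force=12); st(r)
    if abs(env.sense()["wrist_force"][1])>9: break
E
```

```text
False 8.77 [0.5318 0.0217 0.097 ] [ 1.  -6.2  4.8] 20.3 18.7
False 9.02 [0.5318 0.0217 0.0971] [ 2.7 -6.5  4.1] 20.1 18.7
False 9.27 [0.5318 0.0217 0.0971] [ 2.2 -6.1  4.9] 20.3 18.7
False 9.52 [0.5318 0.0217 0.097 ] [ 2.2 -6.8  4.6] 20.2 18.7
False 9.77 [0.5318 0.0217 0.0971] [ 2.7 -6.8  4.7] 20.2 18.7
False 10.02 [0.5318 0.0217 0.0971] [ 1.9 -5.7  4.4] 20.7 18.7
```

```bash
python3 - <<'E'
from cell import env,hand,snapshot
from h import *
p=env.sense()["tcp_pos"]
env.servo_line(p+VX*.003,speed=.015,max_force=15)
hand.move_gripper(.6,20); st("open")
env.servo_line(p-VX*.005,speed=.05,max_force=8); st("back")
env.servo_line(p-VX*.005+[0,0,.07],speed=.12); st("up")
env.move_to(np.array([.49,-.06,.2]),ORI)
s=snapshot("wrist"); 
import pickle; pickle.dump(s,open("w2.pkl","wb"))
im=s["pixels"][100:300,90:490,::-1]; cv2.imwrite("pics/w2.png",cv2.resize(im,None,fx=2,fy=2,interpolation=cv2.INTER_CUBIC))
E
```

```text
open 10.93 [0.5315 0.0229 0.097 ] [ 1.  -5.8  5.1] 55.4 2.9
back 11.24 [0.5312 0.0172 0.0963] [0.9 0.6 0.5] 55.4 0.0
up 11.97 [0.5317 0.0168 0.1665] [0.7 0.5 0.1] 54.9 0.0
```

View pics/w2.png

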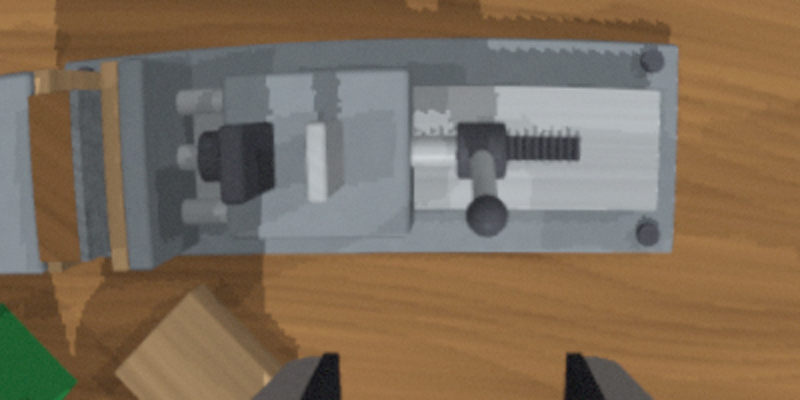

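The wrist view shows the lug at (245,160), the lever back upright at (316,162), the hub at (482,150), the ball at (487,215), the front liner at (113,165) and the block's lino edge at (77,165).

```bash
python3 - <<'E'
import pickle
from h import *
s=pickle.load(open("w2.pkl","rb"))
O=np.array([.531,-.0078,0])
for n,u,v,z in(("lino",77,165,.115),("liner",103,165,.096),("linerR",127,165,.096),("lugL",222,165,.12),("levR",327,162,.12),("ball",487,215,.1195),("hub",482,150,.068)):
    p=fray(s,90+u/2,100+v/2,z); print(n,p.round(4),((p-O)@VX).round(4),((p-O)@VY).round(4))
E
```

```text
lino [0.5249 0.0932 0.115 ] 0.1011 -0.0045
liner [0.5234 0.0905 0.096 ] 0.0986 -0.0027
linerR [0.524 0.079 0.096] 0.087 -0.0021
lugL [0.529  0.0288 0.12  ] 0.0366 -0.0019
levR [ 0.5332 -0.011   0.12  ] -0.0034 -0.0018
ball [ 0.5194 -0.0708  0.1195] -0.0615 0.0181
hub [ 0.5402 -0.0688  0.068 ] -0.0617 -0.0028
```

```bash
python3 - <<'E'
from cell import env,hand,snapshot
from h import *
O=np.array([.531,-.0078,0])+VX*-.063
Q=lambda y,z:O+VY*y+[0,0,z]
hand.move_gripper(0.0,20)
env.servo_line(Q(.068,.16),speed=.15)
print(env.servo_line(Q(.068,.099),speed=.1,max_force=6)); st("down")
for y in(.03,.01,0,-.01,-.018,-.026):
    r=env.servo_line(Q(y,.099),speed=.04,max_force=28); st((y,r,((env.sense()["tcp_pos"]-O)@VY).round(4)))
    if r: break
E
```

```text
False
down 14.59 [ 0.4706 -0.0774  0.0995] [0.1 0.1 0.4] 0.5 0.0
(0.03, False, np.float64(0.0315)) 15.69 [ 0.5062 -0.0737  0.0991] [-6.6 -0.3  7.8] 0.7 4.2
(0.01, False, np.float64(0.0068)) 16.34 [ 0.5309 -0.0717  0.1024] [-3.2  0.  19.2] 0.3 8.1
(0, False, np.float64(-0.0022)) 16.74 [ 0.5399 -0.0708  0.1011] [-2.2 -0.8 11.7] 0.2 4.4
(-0.01, False, np.float64(-0.0104)) 17.14 [ 0.548  -0.0698  0.0995] [-1.8 -1.3  5.1] 0.8 2.4
(-0.018, False, np.float64(-0.0176)) 17.49 [ 0.5551 -0.0687  0.0985] [-3.2 -1.7  1.6] 0.5 1.5
(-0.026, False, np.float64(-0.0273)) 17.84 [ 0.5647 -0.0672  0.0992] [-0.7 -0.1  0.2] 0.3 0.0
```

```bash
python3 - <<'E'
from cell import env,hand,snapshot
from h import *
import pickle
a=snapshot("side")["pixels"][180:375,265:445,::-1]
p=env.sense()["tcp_pos"]; env.servo_line(p+[0,0,.07],speed=.12)
env.move_to(np.array([.49,-.06,.2]),ORI); st("")
s=snapshot("wrist"); pickle.dump(s,open("w3.pkl","wb"))
b=s["pixels"][120:280,90:440,::-1]; c=snapshot("side")["pixels"][180:375,265:445,::-1]
R=lambda i,w,h:cv2.resize(i,(w,h),interpolation=cv2.INTER_CUBIC)
o=np.zeros((600,800,3),np.uint8); o[:260,:570]=R(b,570,260); o[265:600,:309]=R(a,309,335); o[265:600,315:624]=R(c,309,335)
cv2.imwrite("pics/c4.png",o)
E
```

```text
19.04 [ 0.4895 -0.0602  0.1999] [ 0.  -0.1 -0.4] 0.6 0.0
```

View pics/c4.png

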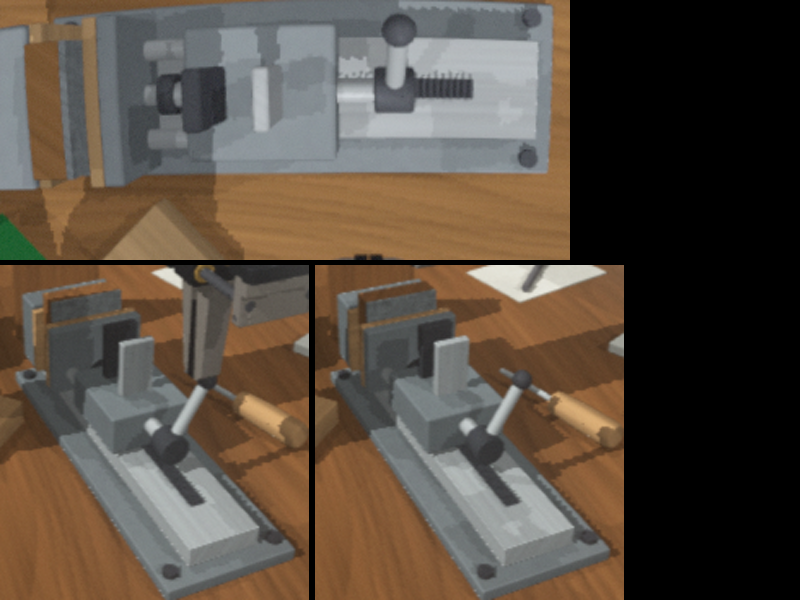

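The composite shows the bar swung over to −y, with the ball at (398,30) and the hub at (395,90). The jaw is against the block and the block is standing. I'll work out the angle.

```bash
python3 - <<'E'
import pickle
from h import *
s=pickle.load(open("w3.pkl","rb")); O=np.array([.531,-.0078,0])
for r in(.062,.07):
  for a in np.arange(.3,1.0,.1):
    p=fray(s,90+398/1.6286,120+30/1.625,.055+r*np.cos(a)); y=-.0025-r*np.sin(a); print(r,a.round(1),(((p-O)@VY)-y).round(4))
for n,u,v,z in(("lino",64,105,.115),("liner",84,105,.096)):
    p=fray(s,90+u/1.6286,120+v/1.625,z); print(n,((p-O)@VX).round(4))
E
```

```text
0.062 0.3 -0.0116
0.062 0.4 -0.0059
0.062 0.5 -0.0004
0.062 0.6 0.0047
0.062 0.7 0.0095
0.062 0.8 0.0138
0.062 0.9 0.0177
0.07 0.3 -0.0089
0.07 0.4 -0.0024
0.07 0.5 0.0037
0.07 0.6 0.0095
0.07 0.7 0.0149
0.07 0.8 0.0198
0.07 0.9 0.0242
lino 0.1012
liner 0.0993
```

```bash
python3 - <<'E'
import pickle
from h import *
d=pickle.load(open("side.pkl","rb"));t=pickle.load(open("top.pkl","rb"));s=pickle.load(open("w3.pkl","rb")); O=np.array([.531,-.0078,0])
def pj(s,p):
    c=s["T"][:3,:3].T@(np.asarray(p)-s["T"][:3,3]); return s["mtx"][0,0]*np.array([c[0],-c[1]])/-c[2]+s["mtx"][:2,2]
c=lambda q:((q-[265,180])*309/180+[0,265]).round(0)
P=np.array([.5647,-.0672,.0992])
for nm,q in (("tip",[0,0,-.019]),("tip rear",-VX*.018+[0,0,-.019]),("tip rear near",-VX*.018+VY*.01+[0,0,-.019]),("tip rear far",-VX*.018-VY*.01+[0,0,-.019]),("tcp rear",-VX*.018)): print(nm,c(pj(d,P+q)))
for a in(.3,.5,.7,.9):
    b=O-VX*.062+VY*(-.0025-.062*np.sin(a))+[0,0,.055+.062*np.cos(a)]; print("ball",a,c(pj(d,b)))
hub=O-VX*.062+VY*-.0025+[0,0,.055];print("hub",c(pj(d,hub)))
# triangulate ball: side pixel (panel c) & wrist pixel
def dr(s,u,v):
    a=fray(s,u,v,.1) if s is not d else ray(d,u,v,.1); o=s["T"][:3,3]; return o,(a-o)/np.linalg.norm(a-o)
for w,sp in(((398,30),(521,380)),((395,90),(484,448))):
    o1,d1=dr(s,90+w[0]/1.6286,120+w[1]/1.625); o2,d2=dr(d,265+(sp[0]-315)*180/309,180+(sp[1]-265)*180/309)
    k=np.linalg.lstsq(np.c_[d1,-d2],o2-o1,rcond=None)[0]; q=((o1+k[0]*d1)+(o2+k[1]*d2))/2
    print(q.round(4),"vise",((q-O)@VX).round(4),((q-O)@VY).round(4),np.linalg.norm(o1+k[0]*d1-o2-k[1]*d2).round(4))
E
```

```text
tip [197. 412.]
tip rear [208. 424.]
tip rear near [197. 427.]
tip rear far [219. 421.]
tcp rear [210. 404.]
ball 0.3 [192. 377.]
ball 0.5 [204. 379.]
ball 0.7 [215. 384.]
ball 0.9 [223. 391.]
hub [168. 445.]
[ 0.5705 -0.0661  0.1086] vise -0.0622 -0.0332 0.0011
[ 0.54   -0.0707  0.0528] vise -0.0635 -0.0024 0.0013
```

```bash
python3 - <<'E'
from cell import env
from h import *
print(env.tips_ahead, env.sense()["tcp_pos"], env.sense()["ee_rot"])
E
```

```text
0.019 [ 0.49040547 -0.06015885  0.19946012] [-3.14126316e+00  2.86472714e-04  1.04756971e-01]
```

```bash
python3 - <<'E'
from h import *
o=cv2.imread("pics/c4.png").astype(int); a=o[265:600,:309]; c=o[265:600,315:624]
m=np.abs(a-c).sum(2)>60
for r in range(60,190,6):
    x=np.where(m[r])[0]; x=x[(x>150)&(x<260)]; print(r+265,(x.min(),x.max(),len(x)) if len(x) else None, a[r,205] )
E
```

```text
325 (np.int64(184), np.int64(245), 52) [ 95 101 108]
331 (np.int64(184), np.int64(226), 43) [ 94 102 107]
337 (np.int64(151), np.int64(259), 51) [81 88 94]
343 (np.int64(151), np.int64(259), 73) [74 81 85]
349 (np.int64(151), np.int64(256), 57) [76 82 86]
355 (np.int64(183), np.int64(231), 31) [79 85 90]
361 (np.int64(183), np.int64(218), 26) [83 88 93]
367 (np.int64(151), np.int64(203), 20) [79 84 89]
373 (np.int64(151), np.int64(216), 28) [79 85 90]
379 (np.int64(195), np.int64(209), 11) [51 51 53]
385 None [44 43 46]
391 (np.int64(223), np.int64(244), 11) [116 118 116]
397 (np.int64(226), np.int64(243), 14) [54 66 85]
403 (np.int64(225), np.int64(232), 8) [41 62 89]
409 (np.int64(223), np.int64(231), 9) [41 61 85]
415 None [41 61 88]
421 None [42 59 83]
427 None [43 61 85]
433 None [41 60 88]
439 None [44 63 91]
445 None [44 66 93]
451 None [59 72 89]
```

The fingertips really end about 10–20 mm above the TCP reading: the side view and the 20 mm squeeze gap agree. The first push therefore only caught the ball, leaving the screw at about 0.92 rad. I'll push again about 30 mm lower, with a force guard.

```bash
python3 - <<'E'
from cell import env,hand,snapshot
from h import *
O=np.array([.531,-.0078,0])+VX*-.0635
Q=lambda y,z:O+VY*y+[0,0,z]
env.servo_line(Q(.035,.15),speed=.15)
print(env.servo_line(Q(.035,.066),speed=.06,max_force=6)); st("down")
z=env.sense()["tcp_pos"][2]
for y in(.01,0,-.01,-.018,-.026,-.034,-.04):
    r=env.servo_line(Q(y,z),speed=.03,max_force=25); st((y,r,((env.sense()["tcp_pos"]-O)@VY).round(4)))
    if r or np.linalg.norm(env.sense()["wrist_force"])>25: break
import pickle; pickle.dump(snapshot("side"),open("d4.pkl","wb"))
E
```

```text
False
down 21.2 [ 0.5031 -0.0747  0.0664] [-1.  -0.2 -0.3] 0.5 0.0
(0.01, False, np.float64(0.0102)) 22.18 [ 0.5275 -0.072   0.0663] [ 1.3 -0.2  0.2] 0.4 0.0
(0, False, np.float64(-0.0001)) 22.67 [ 0.5377 -0.0709  0.0663] [ 0.1 -0.7  0.5] 0.1 0.0
(-0.01, False, np.float64(-0.0064)) 23.15 [ 0.544  -0.0703  0.0653] [-7.4 -0.4  2.7] 0.1 3.7
(-0.018, False, np.float64(-0.0122)) 23.57 [ 0.5498 -0.0698  0.0642] [-10.   -0.5   0.3] 0.1 3.8
(-0.026, False, np.float64(-0.0211)) 23.98 [ 0.5587 -0.069   0.0646] [-8.2 -1.4  1.4] 0.1 3.4
(-0.034, False, np.float64(-0.0236)) 24.4 [ 0.5612 -0.0688  0.0641] [-21.6  -2.   11.8] 0.6 10.6
(-0.04, False, np.float64(-0.0241)) 24.75 [ 0.5617 -0.0689  0.0636] [-33.4  -2.4  22.1] 0.6 17.1
```

It reached the stop at −24 mm, where the force climbed. I'll retreat and check the ball numerically.

```bash
python3 - <<'E'
from cell import env,hand,snapshot
from h import *
O=np.array([.531,-.0078,0]); B=O-VX*.0635
env.servo_line(B+VY*.03+[0,0,.066],speed=.08)
env.servo_line(B+VY*.03+[0,0,.17],speed=.15)
env.move_to(np.array([.49,-.06,.2]),ORI); env.wait(.3); st("")
s=snapshot("wrist"); d=snapshot("side")
for a in(.5,.7,.9):
    b=B+VY*(-.0025-.062*np.sin(a))+[0,0,.055+.062*np.cos(a)]
    u,v=fish(s,b).round().astype(int); print(a,(u,v),s["pixels"][v-3:v+4,u-3:u+4].mean((0,1)).round())
g=s["pixels"].max(2); m=(g<75).astype(np.uint8); m[:, :300]=0; m[:, 370:]=0; m[:100]=0; m[185:]=0
m=cv2.morphologyEx(m,cv2.MORPH_OPEN,np.ones((5,5)))
n,_,S,C=cv2.connectedComponentsWithStats(m)
for i in range(1,n): print(S[i],C[i].round(1))
# block/jaw unchanged compared with before?
import pickle
w=pickle.load(open("w3.pkl","rb"))["pixels"]; print("diff near jaws",np.abs(w[130:240,90:150].astype(int)-s["pixels"][130:240,90:150]).mean())
pickle.dump((s,d),open("w5.pkl","wb"))
E
```

```text
27.24 [ 0.4897 -0.0603  0.199 ] [ 0.8 -0.5 -0.5] 0.2 0.0
0.5 (np.int64(337), np.int64(139)) [165. 171. 174.]
0.7 (np.int64(336), np.int64(126)) [135. 139. 144.]
0.9 (np.int64(336), np.int64(116)) [88. 90. 98.]
[321 162   5   5  25] [323. 164.]
[339 163   5   5  25] [341. 165.]
diff near jaws 3.0731818181818182
```

```bash
python3 - <<'E'
from cell import ticket
print(ticket.hand_in())
E
```

```text
the job is handed in; nothing more can be done
None
```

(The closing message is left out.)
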